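Pack the drill battery and click the slide cover shut

ROBOT

A 6-joint arm with a two-finger parallel gripper is mounted at the origin on the work surface. World frame = base frame: x ahead of the robot, y to its left, z up, the work surface at z = 0. Lengths are in mm, angles in degrees, forces in N, time in s.
With the tool pointing down it reaches from about 375 to 925 mm from the base axis. Payload 5.7 kg.
Tool frame: the origin (TCP) lies at the very end of the fingers, on their centre line; the grasp point (between the pads) lies 19 mm behind it; z points along the fingers, x is the direction in which the jaws open and shut, and the axes are right-handed (so a half turn about z gives the same grasp; the last joint's range is limited). The gripper opens to 88 mm and grips with 3 to 60 N. Pads are 20 mm wide; open, the fingers measure 115 mm over their backs; the gripper's body (75 mm by 178 mm) begins 61 mm behind the grasp point.
Start: joints at [64.796, 20.558, 86.54, -0, 72.909, -6.595], TCP at [191.463, 568.598, 222.623] pointing down, gripper open.
Joint ranges: [-170.27, 170.27], [-57.76, 135], [12.27, 136.19], [-55.21, 235.2], [11.17, 155.16], [-170.74, 170.74]. Speed limits (degrees/s): [136.94, 136.94, 180, 180, 180, 180].

INTERFACE

Orientations are given as [roll, pitch, yaw] about the fixed x, y, z axes, in that order (R = Rz(yaw) Ry(pitch) Rx(roll)).
In Python, from bench import * gives the robot as it stands. The module is installed in compiled form; this text tells all that it offers.
- The arm moves only by the tool apply_moves, never from a script. Its arguments are lists of equal length, an entry for each row: "xyz": the shift along the world's x, y, z in mm, a list of three; "angular": the turn, a rotation vector about the world's x, y, z in rad, a list of three; "fingers": the closure, from -1 (fully open) to 1 (shut), so that 0 is half open. A call has 1 to 20 rows; each row shifts and turns the commanded pose from where the row before left it; what a row does not reach is not made up. A row lasts 1/10 s, in which the tool goes at most 50 mm and 8.59 degrees, less where a joint would pass 70% of its speed; a pose out of reach is approached as far as the arm can. A call with a gripper value outside its range is refused whole. The fingers move at their own pace and stop on an object; "squeeze" is the grip in N (left out, the last holds). Time passes only in rows, so rows that do not move let the fingers close. It gives the time, the measured TCP pose, the force and the opening at its end, in the units of the state.
- sense(): the state, without advancing time (a new reading comes with each control period).
- get_image(name): name is "scene" or "top"; returns a dict with "img" (420x560x3 uint8, red, green, blue), "fx", "fy", "cx", "cy" (pixels), "xyz" and "rotation" of the camera in the world. Camera axes: x right, y down, z forward; pixel columns grow to the right and rows downward; lengths in mm; the calibration is good to about 2 mm. A picture is of the moment at which its call begins. There is no depth.
- sign_off(): hands the job in, once; it reports no verdict.
The state is a dict: "time_s": time; "joints": joint angles; "joint_vel": joint speeds; "tau": joint torques, N m; "ee_pos": TCP position; "tcp_rot": TCP orientation; "force": force on the tool from outside, world axes, zero at the start; "moment": the same for the moment, N m; "finger_gap": finger opening in mm.
Only numpy, scipy, OpenCV 4.12 (cv2) and the standard library are available. Lean on these libraries where they do the work, as an engineer would, in place of code of your own. Each camera call takes 0.05 s, during which the arm holds its last target.

TASK

Put the black battery pack flat inside the open steel case, then slide the case's cover fully shut along its rails until its spring tab clicks down over the end wall. Leave the drill, the egg on its stand and the steel dish where they are.

Things in the scene. Friction and masses are not known exactly. Their poses are not given: they have to be found in the camera images.
- case: Perforated steel case fixed to the table, 170 mm along its x, 132 along y, walls 6 mm; side walls with the cover's rails 46 mm high, end walls 36 mm; screwed feet reach 85 mm either side of its middle line. Origin: centre of its underside on the table, z up. Its cover closes towards its +x. At the start the inside is open from above between the tab's end (x = -14 mm or less) and x = +79 mm.
- case_floor (a point): Middle of the blue mat on the floor inside the case, 5 mm above the table; inside 158 x 120 mm. Two blue ribs, 25 mm high, cross the floor at case x = -70 and -56 mm, always under the cover. Axes as the case's.
- case_ledge (a point): Top of the ledge, a 4 mm round steel bead along the top of the case's +x end wall, 38 mm above the table, at case x = +83 mm.
- cover (a joint): How far the flat aluminium slide cover is open, in m: 0 fully shut, 0.14 fully open; opens to case -x and then overhangs that end. Plate 170 x 120 mm, 2 mm thick, underside 38.5 mm above the table. About 2 N of friction; it needs 5 to 8 N to click over the last 15 mm, then meets a hard stop at 0. It stays where it is left.
- cover_lip (a point): Centre of the outer (case -x) face of the lip turned up at the cover's trailing edge: 90 mm along the case's y, 4 mm thick, from 38.5 to 58.5 mm above the table; this point is 48.5 mm above it. Axes as the case's. Shut, it stands at case x = -85 mm. Pushing this face towards case +x shuts the cover.
- tab_tip (a point): Upper edge of the free end of the cover's spring tab: a steel tongue 53 x 24 mm in the middle of the cover's leading edge, reaching 13 mm past it, with a hook 5 mm deep under its end. As the cover closes the hook rides up over the ledge and springs down outside the end wall. Shut, this point is at case x = +98 mm; it moves with the cover.
- tab (a joint): Lift of the spring tab in rad: 0 lying flat in the cover (free, or clicked home), about 0.1 while its hook rides on the ledge.
- battery_center (a point): Centre of the loose black battery pack, a rounded block 62 mm along its x, 30 mm along its y, 22 mm high, 0.14 kg; it lies flat on the table with its z up, this point 11 mm above it.
- drill_mid (a point): Middle of a bronze-grey drill handpiece lying on the table, 148 mm long, 29 mm thick; leave it alone.
- egg: An egg on a white stand, 48 mm wide, 67 mm high; origin under its centre; leave it alone.
- dish: Small steel bowl, 100 mm across, 30 mm high; origin under its centre; leave it alone.
Not all that is in view belongs to the job. Several things look just like the part that bears battery_center: the one meant starts nearest to the robot's base.

How it is judged:
By the outcome, as a careful person would: the job done as asked, in the order asked, and still so for the second after the job is handed in, with the robot touching nothing.
It also fails if it takes over 56 s, if anything falls off the work surface, if the arm or the gripper's body presses on something with over 40 N, if the wrist force passes 120 N, or if a joint passes its speed limit or range.

## Working session

There is one attempt and no reset: what is moved stays moved. The work goes in short steps, Python scripts to look and compute and a tool call to move; the robot and the scene stay as the last step left them, time stands still between calls to the robot, and variables do not carry over. Pictures are saved under pics/ and viewed, and the job is handed in when it is done.

Besides the shell and the picture viewer there is one more tool, called after "Call:" as name(argument=value, ...), one argument or row to a line, values as JSON. apply_moves: Moves the arm, as the interface text tells. Its arguments: {"type":"object","properties":{"xyz":{"type":"array","items":{"type":"array","items":{"type":"number"}}},"angular":{"type":"array","items":{"type":"array","items":{"type":"number"}}},"fingers":{"type":"array","items":{"type":"number"}},"squeeze":{"type":"number"}},"required":["xyz","angular","fingers"]}

```bash
mkdir -p pics
cat > h.py <<'E'
from bench import *
import numpy as np, cv2
def grab(n,tag):
    c=get_image(n); cv2.imwrite(f'pics/{tag}.png',c['img'][:,:,::-1]); np.save(f'pics/{tag}.npy',c,allow_pickle=True); return c
def load(tag): return np.load(f'pics/{tag}.npy',allow_pickle=True).item()
def ray(c,u,v):
    d=np.array([(u-c['cx'])/c['fx'],(v-c['cy'])/c['fy'],1.]); return np.array(c['xyz']),np.array(c['rotation'])@d
def onz(c,u,v,z):
    o,d=ray(c,u,v); return o+d*(z-o[2])/d[2]
def proj(c,p):
    q=np.array(c['rotation']).T@(np.array(p,float)-np.array(c['xyz'])); return np.array([c['fx']*q[0]/q[2]+c['cx'],c['fy']*q[1]/q[2]+c['cy']])
E
python3 - <<'E'
from h import *
for n in ('scene','top'):
    c=grab(n,n+'0'); print(n,c['fx'],c['cx'],c['cy'],c['xyz'],np.round(c['rotation'],3))
print(sense())
E
```

```text
scene 466.6731416669943 282.07684817995687 222.20202005473567 [1062.41401161 -943.18753238 1091.21333293] [-1.33679e+02 -5.90000e-02  3.02070e+01]
top 407.841364257065 278.8042065819079 210.53636514685812 [ 468.21541025   -1.35523765 1052.18109552] [-175.555   -0.993  -89.709]
{'time_s': 0.1, 'joints': array([ 6.47963187e+01,  2.05945654e+01,  8.65916246e+01, -1.10670194e-03,
        7.29075322e+01, -6.59618144e+00]), 'joint_vel': array([ 0.08395239,  0.02769502, -0.03186841, -0.03382571,  0.06216193,
        0.01586845]), 'tau': array([-5.30076195e-04, -5.16354561e+01, -2.71406901e+01,  6.76213461e-02,
        2.77023227e-02, -1.85700219e-05]), 'ee_pos': array([191.21752261, 568.07246207, 221.89348725]), 'tcp_rot': array([-1.79990284e+02,  9.32233000e-02,  7.13928342e+01]), 'force': array([-0.14515052,  0.35199376,  0.3560196 ]), 'moment': array([-0.01692998, -0.01315776, -0.00527354]), 'finger_gap': 87.86839789095394}
```

```bash
python3 - <<'E'
s=open('h.py').read()
s=s.replace("c=get_image(n);","c=get_image(n); c['rotation']=Rotation.from_euler('xyz',c['rotation'],degrees=True).as_matrix();").replace("import numpy as np, cv2","import numpy as np, cv2\nfrom scipy.spatial.transform import Rotation")
open('h.py','w').write(s)
E
python3 - <<'E'
from h import *
for n in ('scene','top'):
    c=load(n+'0'); c['rotation']=Rotation.from_euler('xyz',c['rotation'],degrees=True).as_matrix(); np.save(f'pics/{n}0.npy',c,allow_pickle=True)
    print(proj(c,[191,568,222]))
E
```

```text
[283.66427286  77.81249438]
[-20.7961123  383.13716106]
```

View pics/scene0.png

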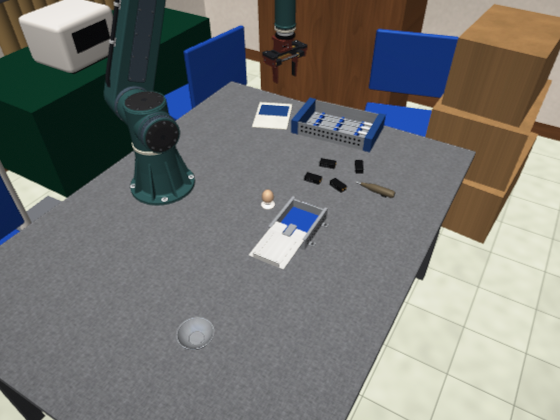

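View pics/top0.png

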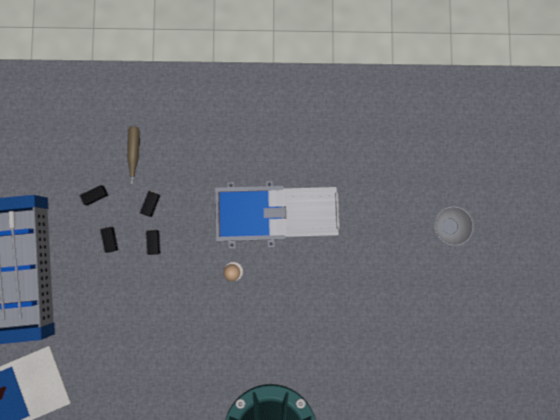

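Run:
```python
from h import *
for n in ('top','scene'):
    c=load(n+'0'); im=c['img'].astype(int)
    m=(im.max(2)<38).astype(np.uint8)
    k,l,s,ce=cv2.connectedComponentsWithStats(m)
    for i in range(1,k):
        u,v=ce[i]
        if 40<s[i,4]<500:
            cn=cv2.findContours((l==i).astype(np.uint8),0,2)[0][0]
            r=cv2.minAreaRect(cn); box=cv2.boxPoints(r)
            b=np.array([onz(c,*p,20)[:2] for p in box]); 
            e1,e2=b[1]-b[0],b[2]-b[1]; e=max(e1,e2,key=np.linalg.norm)
            p=onz(c,u,v,16); print(n,ce[i].round(1),s[i,4],p[:2].round(1),'r',np.hypot(*p[:2]).round(),'len',np.linalg.norm(e1).round(),np.linalg.norm(e2).round(),'ang',np.degrees(np.arctan2(e[1],e[0])).round(1))
c=load('top0');im=c['img'][:,:,::-1]
z=cv2.resize(im[175:260,200:350],None,fx=5.2,fy=5.2,interpolation=2);cv2.imwrite('pics/tz.png',z)
c=load('scene0');im=c['img'][:,:,::-1]
z=cv2.resize(im[145:275,240:410],None,fx=4.5,fy=4.5,interpolation=2);cv2.imwrite('pics/sz.png',z)
```

```text
top [ 93.6 194.9] 285 [585.5 451. ] r 739.0 len 61.0 30.0 ang -62.3
top [149.7 203.7] 249 [564.2 308.8] r 643.0 len 56.0 30.0 ang -19.5
top [108.9 239.2] 279 [473.7 408.3] r 625.0 len 31.0 58.0 ang -166.2
top [152.7 241.8] 232 [467.8 298.7] r 555.0 len 28.0 56.0 ang -175.4
top [282.1 409.5] 48 [ 58.8 -29.5] r 66.0 len 45.0 7.0 ang -6.3
top [266.7 410.6] 266 [56.2  8.3] r 57.0 len 40.0 51.0 ang -90.1
top [248.9 414.6] 107 [46.9 51.9] r 70.0 len 32.0 28.0 ang -90.1
scene [285.1  36.7] 68 [-260.5 1366.1] r 1391.0 len 110.0 85.0 ang 30.4
scene [284.   52.5] 209 [-160.1 1179.8] r 1191.0 len 305.0 206.0 ang 72.6
scene [327.2 162.9] 106 [480.5 403.4] r 627.0 len 46.0 58.0 ang 14.3
scene [358.6 166.2] 89 [593.3 445.2] r 742.0 len 27.0 76.0 ang -66.9
scene [312.5 177.7] 117 [474.  293.6] r 558.0 len 45.0 59.0 ang 4.9
scene [337.  184.4] 115 [569.4 304.2] r 646.0 len 44.0 65.0 ang -20.9
```

View pics/tz.png

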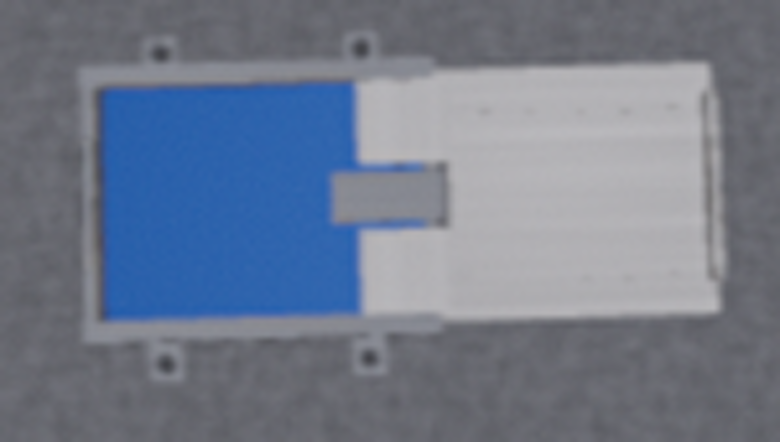

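View pics/sz.png

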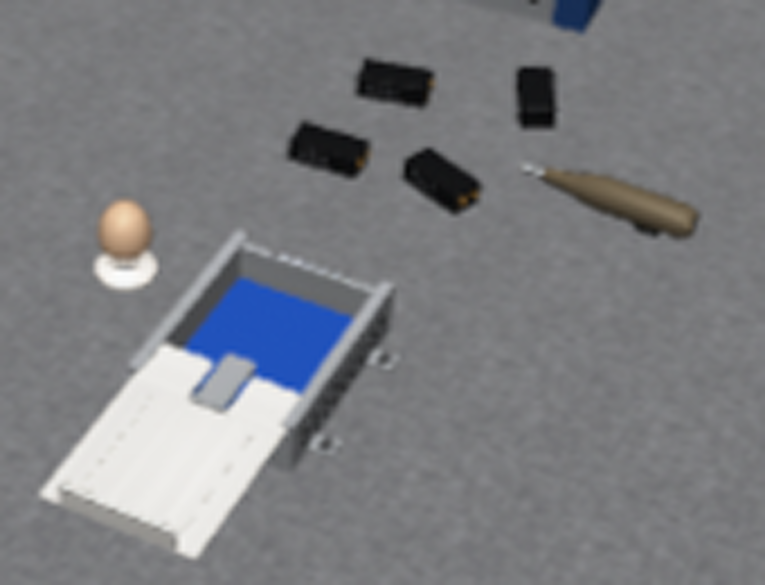

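Run:
```python
from h import *
c=load('top0');s=load('scene0')
Z=lambda u,v:(200+(u+.5)/5.2-.5,175+(v+.5)/5.2-.5)
S=lambda u,v:(240+(u+.5)/4.5-.5,145+(v+.5)/4.5-.5)
for n,p,z in [('railTL',(80,66),46),('railBL',(85,343),46),('railTR',(434,60),46),('railBR',(442,330),46),('f1',(160,52),5),('f2',(360,47),5),('f3',(166,362),5),('f4',(370,357),5),('tabT',(331,172),40.5),('tabB',(333,224),40.5),('lead T',(357,125),40.5),('leadB',(360,270),40.5),('lipT',(716,92),58.5),('lipB',(722,278),58.5),('plateTR',(712,64),40.5),('plateBR',(720,312),40.5)]:
    print('top',n,onz(c,*Z(*p),z).round(1)[:2])
for n,p,z in [('railL far',(240,233),46),('railR far',(392,287),46),('f2',(382,358),5),('f1',(325,442),5),('railLnear',(134,360),46),('railRnear',(298,428),46),('lipL',(62,490),58.5),('lipR',(176,540),58.5),('plateL',(40,493),40),('plateR',(198,557),40)]:
    print('scene',n,onz(s,*S(*p),z).round(1)[:2])
im=c['img'].astype(int)
# egg / battery refine
for t,cam in(('t',c),('s',s)):
    x0,y0=(140,222) if t=='t' else (298,165)
    z=cv2.resize(cam['img'][y0:y0+40,x0:x0+40,::-1],None,fx=10,fy=10,interpolation=2);cv2.imwrite(f'pics/b{t}.png',z)
a=cv2.imread('pics/bt.png');b=cv2.imread('pics/bs.png');cv2.imwrite('pics/bb.png',np.hstack([a,b])[:, :800])
```

```text
top railTL [603.3 140.1]
top railBL [471.6 135.5]
top railTR [607.5 -28.7]
top railBR [478.6 -33. ]
top f1 [616.1 106.4]
top f2 [619.4   7.1]
top f3 [462.7 101.3]
top f4 [465.6   1.1]
top tabT [553.9  20.2]
top tabB [528.9  19.1]
top lead T [576.5   8. ]
top leadB [507.   6.]
top lipT [ 591.5 -161.8]
top lipB [ 503.6 -164.1]
top plateTR [ 607.3 -162.8]
top plateBR [ 488. -166.]
scene railL far [480.2 133.4]
scene railR far [608.  136.5]
scene f2 [618.8 103.9]
scene f1 [622.3   5.6]
scene railLnear [482.9 -27.1]
scene railRnear [616.5 -27.8]
scene lipL [ 513.3 -168.6]
scene lipR [ 601.1 -168.2]
scene plateL [ 492.1 -164.5]
scene plateR [ 612.8 -159.8]
```

View pics/bb.png

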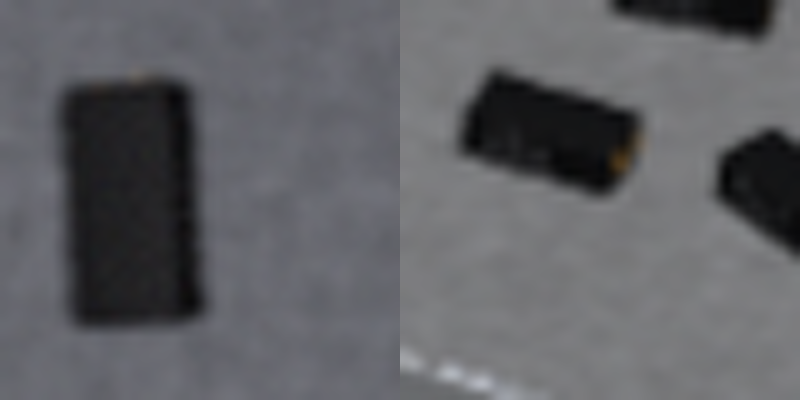

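Run:
```python
from h import *
c=load('top0');s=load('scene0')
T=lambda u,v:(140+(u+.5)/10-.5,222+(v+.5)/10-.5)
S=lambda u,v:(298+(u-400+.5)/10-.5,165+(v+.5)/10-.5)
for p in [(62,85),(180,80),(190,318),(75,325)]: print(onz(c,*T(*p),22).round(1))
for p in [(495,72),(640,113)]: print('s',onz(s,*S(*p),22).round(1))
for p in [(610,195),(458,153)]: print('s',onz(s,*S(*p),0).round(1))
print(sense()['ee_pos'])
```

```text
[497.1 315.   22. ]
[498.5 285.6  22. ]
[439.1 281.4  22. ]
[437.2 310.   22. ]
s [443.2 308.3  22. ]
s [501.2 313.5  22. ]
s [502.2 289.8   0. ]
s [441.7 283.4   0. ]
[191.21752261 568.07246207 221.89348725]
```

Call:
apply_moves(
  xyz=[
    [27.85,-27,-12.26],
    [27.85,-27,-12.26],
    [27.85,-27,-12.26],
    [27.85,-27,-12.26],
    [27.85,-27,-12.26],
    [27.85,-27,-12.26],
    [27.85,-27,-12.26],
    [27.85,-27,-12.26],
    [27.85,-27,-12.26],
    [27.85,-27,-12.26],
    [0,0,0],
    [0,0,0],
  ],
  angular=[
    [0,0,0.0403],
    [0,0,0.0403],
    [0,0,0.0403],
    [0,0,0.0403],
    [0,0,0.0403],
    [0,0,0.0403],
    [0,0,0.0403],
    [0,0,0.0403],
    [0,0,0.0403],
    [0,0,0.0403],
    [0,0,0],
    [0,0,0],
  ],
  fingers=[-1,-1,-1,-1,-1,-1,-1,-1,-1,-1,-1,-1],
  squeeze=20,
)

```text
time_s: 1.3
ee_pos: [469.8, 297.9, 99.4]
tcp_rot: [-179.9, 0.0, 94.3]
force: [-0.1, 0.1, -0.1]
finger_gap: 88.1
```

Run:
```python
from h import *
c=grab('scene','s1'); st=sense();print(st['ee_pos'],st['tcp_rot'],st['force'],st['time_s'])
z=cv2.resize(c['img'][90:220,240:420,::-1],None,fx=4.4,fy=4.4,interpolation=2);cv2.imwrite('pics/s1z.png',z)
```

```text
[469.40096502 298.60068712  99.80535464] [-1.79932535e+02  2.99166363e-03  9.44038530e+01] [ 0.24640039 -0.30732441 -0.16354519] 1.35
```

View pics/s1z.png

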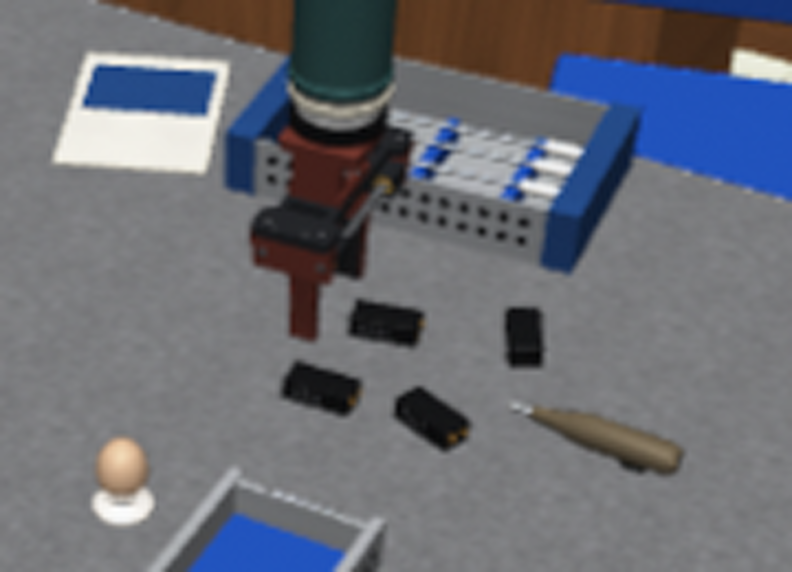

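Call:
apply_moves(
  xyz=[
    [0,0,-32],
    [0,0,-32],
    [0,0,-22],
    [0,0,-10],
    [0,0,0],
    [0,0,0],
    [0,0,0],
    [0,0,0],
    [0,0,0],
    [0,0,0],
    [0,0,0],
    [0,0,0],
    [0,0,0],
  ],
  angular=[
    [0,0,0],
    [0,0,0],
    [0,0,0],
    [0,0,0],
    [0,0,0],
    [0,0,0],
    [0,0,0],
    [0,0,0],
    [0,0,0],
    [0,0,0],
    [0,0,0],
    [0,0,0],
    [0,0,0],
  ],
  fingers=[-1,-1,-1,-1,-1,1,1,1,1,1,1,1,1],
  squeeze=20,
)

```text
time_s: 2.65
ee_pos: [470.0, 298.6, 4.0]
tcp_rot: [-180.0, -0.0, 94.5]
force: [-0.8, 0.4, 1.3]
finger_gap: 29.6
```

Call:
apply_moves(
  xyz=[
    [0,0,26],
    [0,0,30],
    [0,0,30],
    [12,-36.4,0],
    [12,-36.4,0],
    [12,-36.4,0],
    [12,-36.4,0],
    [12,-36.4,0],
    [12,-36.5,0],
    [0,0,0],
    [0,0,0],
  ],
  angular=[
    [0,0,0],
    [0,0,0],
    [0,0,0],
    [0,0,-0.009],
    [0,0,-0.009],
    [0,0,-0.009],
    [0,0,-0.009],
    [0,0,-0.009],
    [0,0,0],
    [0,0,0],
    [0,0,0],
  ],
  fingers=[1,1,1,1,1,1,1,1,1,1,1],
)

```text
time_s: 3.75
ee_pos: [541.6, 79.5, 89.7]
tcp_rot: [-179.9, -0.0, 91.8]
force: [-0.3, 1.3, -2.1]
finger_gap: 29.9
```

Run:
```python
from h import *
c=grab('scene','s2'); st=sense();print(st['ee_pos'],st['tcp_rot'],st['force'],st['finger_gap'])
z=cv2.resize(c['img'][130:280,230:400,::-1],None,fx=4,fy=4,interpolation=2);cv2.imwrite('pics/s2z.png',z)
```

```text
[541.22338228  80.32591589  89.67108868] [-1.79924296e+02 -2.23288183e-02  9.18471559e+01] [-0.89051077  0.3706383  -1.47886127] 30.209645129556606
```

View pics/s2z.png

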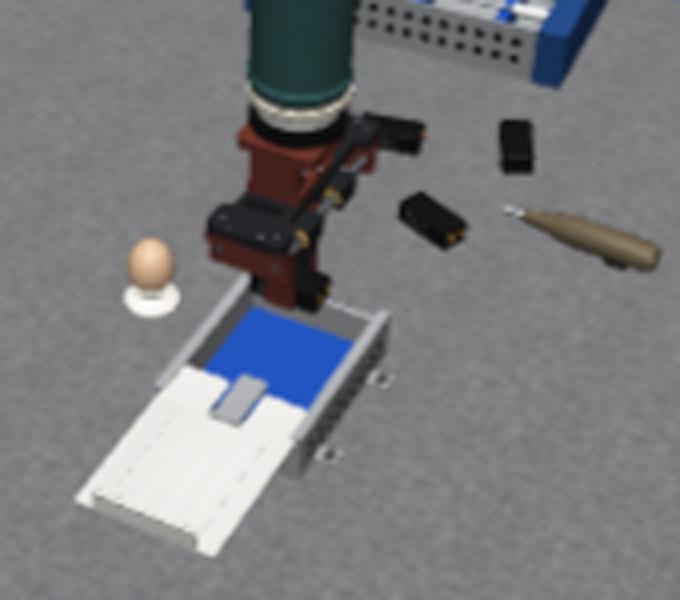

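Call:
apply_moves(
  xyz=[
    [0,0,-26],
    [0,0,-26],
    [0,0,-16],
    [0,0,-7],
    [0,0,-4],
    [0,0,-1.5],
    [0,0,0],
    [0,0,0],
  ],
  angular=[
    [0,0,0],
    [0,0,0],
    [0,0,0],
    [0,0,0],
    [0,0,0],
    [0,0,0],
    [0,0,0],
    [0,0,0],
  ],
  fingers=[1,1,1,1,1,1,1,1],
)

```text
time_s: 4.6
ee_pos: [542.5, 80.2, 10.2]
tcp_rot: [179.9, 0.0, 91.9]
force: [0.8, -0.4, -2.0]
finger_gap: 30.0
```

Call:
apply_moves(
  xyz=[
    [0,0,-0.8],
    [0,0,0],
    [0,0,0],
    [0,0,0],
    [0,0,0],
    [0,0,0],
    [0,0,25],
    [0,0,35],
    [0,0,40],
    [0,0,0],
  ],
  angular=[
    [0,0,0],
    [0,0,0],
    [0,0,0],
    [0,0,0],
    [0,0,0],
    [0,0,0],
    [0,0,0],
    [0,0,0],
    [0,0,0],
    [0,0,0],
  ],
  fingers=[1,0.5,0.1,-0.1,-0.1,-0.1,-0.1,-0.1,-0.1,-0.1],
)

```text
time_s: 5.6
ee_pos: [545.8, 80.3, 113.6]
tcp_rot: [179.5, 0.0, 91.9]
force: [0.8, -0.5, 0.2]
finger_gap: 48.1
```

Run:
```python
from h import *
c=grab('scene','s3'); st=sense();print(st['ee_pos'],st['tcp_rot'],st['force'],st['finger_gap'])
z=cv2.resize(c['img'][130:280,230:400,::-1],None,fx=4,fy=4,interpolation=2);cv2.imwrite('pics/s3z.png',z)
```

```text
[544.29184733  80.17816015 111.29547392] [1.79657597e+02 1.09346497e-02 9.19064068e+01] [-0.08752526 -0.0319594   0.01412077] 48.64238414100193
```

View pics/s3z.png

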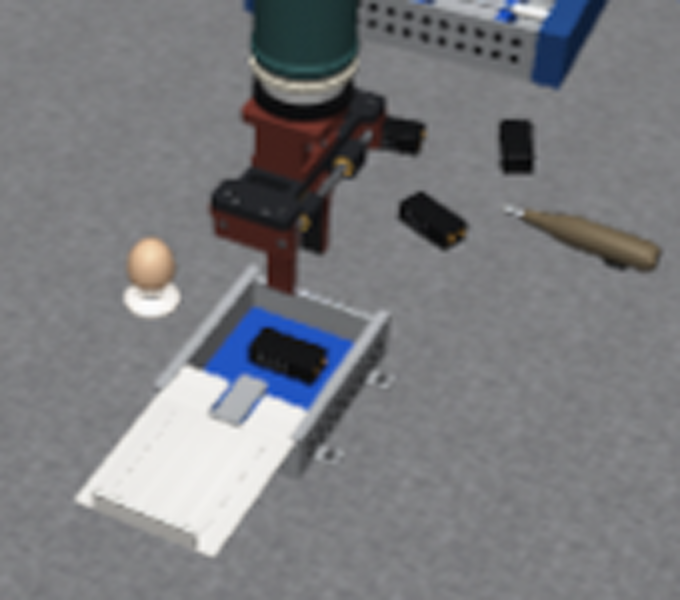

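Call:
apply_moves(
  xyz=[
    [1.5,-45,0],
    [1.5,-45,0],
    [1.5,-45,0],
    [1.5,-45,0],
    [1.5,-45,0],
    [1.8,-52,0],
    [0,0,0],
    [0,0,-25],
    [0,0,-25],
    [0,0,-15.5],
    [0,0,0],
    [0,0,0],
  ],
  angular=[
    [0,0,0],
    [0,0,0],
    [0,0,0],
    [0,0,0],
    [0,0,0],
    [0,0,0],
    [0,0,0],
    [0,0,0],
    [0,0,0],
    [0,0,0],
    [0,0,0],
    [0,0,0],
  ],
  fingers=[1,1,1,1,1,1,1,1,1,1,1,1],
  squeeze=40,
)

```text
time_s: 6.85
ee_pos: [550.4, -193.9, 42.4]
tcp_rot: [-179.9, -0.1, 91.9]
force: [-0.1, 0.5, -0.3]
finger_gap: 0.4
```

Run:
```python
from h import *
c=grab('scene','s4');t=grab('top','t4'); st=sense();print(st['ee_pos'],st['tcp_rot'],st['force'],st['finger_gap'])
z=cv2.resize(c['img'][150:300,200:350,::-1],None,fx=3,fy=3,interpolation=2)
z2=cv2.resize(t['img'][150:300,210:360,::-1],None,fx=3,fy=3,interpolation=2)[:,:349]
cv2.imwrite('pics/s4z.png',np.hstack([z,z2]))
```

```text
[ 551.61561836 -194.63733133   43.72280746] [1.79963029e+02 2.16839350e-02 9.19244300e+01] [0.08698064 0.25209983 0.24997445] 0.32684262057072355
```

View pics/s4z.png

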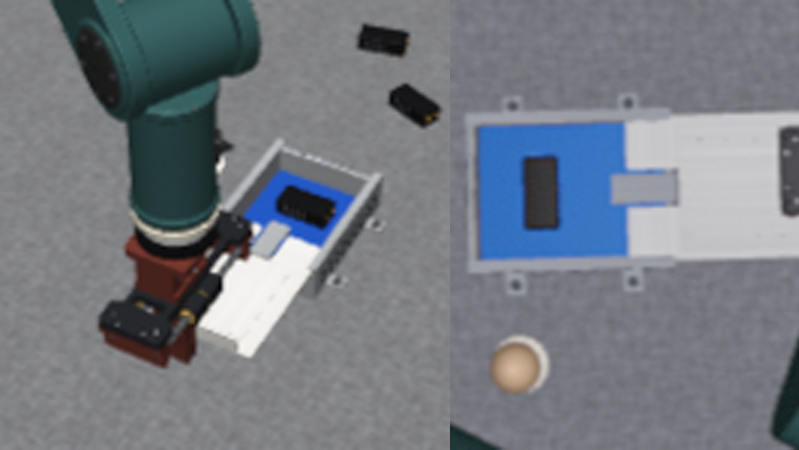

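Call:
apply_moves(
  xyz=[
    [-0.3,8,0],
    [-0.2,6,0],
    [-0.2,6,0],
    [-0.2,6,0],
    [-0.2,6,0],
    [-0.2,6,0],
    [-0.2,6,0],
  ],
  angular=[
    [0,0,0],
    [0,0,0],
    [0,0,0],
    [0,0,0],
    [0,0,0],
    [0,0,0],
    [0,0,0],
  ],
  fingers=[1,1,1,1,1,1,1],
)

```text
time_s: 7.65
ee_pos: [549.9, -150.5, 43.4]
tcp_rot: [180.0, 0.0, 91.9]
force: [0.1, -1.1, 1.0]
finger_gap: 0.6
```

Call:
apply_moves(
  xyz=[
    [-0.27,8,0],
    [-0.27,8,0],
    [-0.27,8,0],
    [-0.27,8,0],
    [-0.27,8,0],
    [-0.27,8,0],
    [-0.27,8,0],
    [-0.27,8,0],
    [-0.27,8,0],
    [0,0,0],
  ],
  angular=[
    [0,0,0],
    [0,0,0],
    [0,0,0],
    [0,0,0],
    [0,0,0],
    [0,0,0],
    [0,0,0],
    [0,0,0],
    [0,0,0],
    [0,0,0],
  ],
  fingers=[1,1,1,1,1,1,1,1,1,1],
)

```text
time_s: 8.65
ee_pos: [546.6, -77.5, 43.0]
tcp_rot: [-179.9, -0.0, 91.9]
force: [0.0, 1.0, 0.3]
finger_gap: 0.5
```

Run:
```python
from h import *
c=grab('scene','s5'); st=sense();print(st['ee_pos'],st['tcp_rot'],st['force'],st['moment'])
z=cv2.resize(c['img'][130:280,220:370,::-1],None,fx=4,fy=4,interpolation=2)
cv2.imwrite('pics/s5z.png',z)
```

```text
[546.46023284 -77.90767085  42.93845721] [-1.79913213e+02 -3.87335800e-02  9.19460813e+01] [-0.16426236 -0.85169989  0.17368491] [ 0.01263814 -0.03069194  0.04795126]
```

View pics/s5z.png

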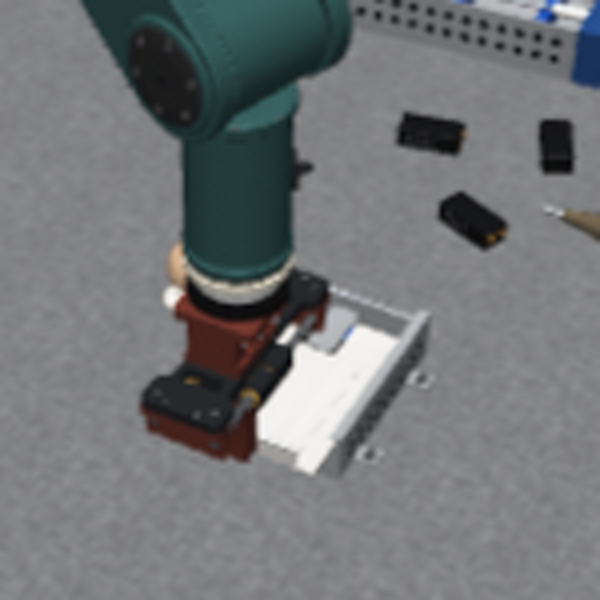

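Call:
apply_moves(
  xyz=[
    [-0.13,4,0],
    [-0.13,4,0],
    [-0.13,4,0],
    [-0.13,4,0],
    [-0.13,4,0],
  ],
  angular=[
    [0,0,0],
    [0,0,0],
    [0,0,0],
    [0,0,0],
    [0,0,0],
  ],
  fingers=[1,1,1,1,1],
)

```text
time_s: 9.2
ee_pos: [546.3, -58.6, 43.1]
tcp_rot: [-180.0, 0.0, 91.9]
force: [-1.0, -2.6, -1.2]
finger_gap: 0.3
```

Call:
apply_moves(
  xyz=[
    [-0.06,2,0],
    [-0.06,2,0],
    [-0.06,2,0],
    [-0.06,2,0],
  ],
  angular=[
    [0,0,0],
    [0,0,0],
    [0,0,0],
    [0,0,0],
  ],
  fingers=[1,1,1,1],
)

```text
time_s: 9.6
ee_pos: [546.4, -51.7, 43.2]
tcp_rot: [-180.0, 0.1, 91.9]
force: [-1.7, -8.0, -1.6]
finger_gap: 0.4
```

Call:
apply_moves(
  xyz=[
    [-0.05,1.5,0],
    [-0.05,1.5,0],
  ],
  angular=[
    [0,0,0],
    [0,0,0],
  ],
  fingers=[1,1],
)

```text
time_s: 9.8
ee_pos: [546.3, -49.6, 43.3]
tcp_rot: [-180.0, 0.2, 92.0]
force: [-2.9, -11.1, -2.1]
finger_gap: 0.3
```

Call:
apply_moves(
  xyz=[
    [-0.04,1,0],
    [0,0,0],
  ],
  angular=[
    [0,0,0],
    [0,0,0],
  ],
  fingers=[1,1],
)

```text
time_s: 10.0
ee_pos: [546.3, -48.8, 43.2]
tcp_rot: [-180.0, 0.2, 92.0]
force: [-3.2, -10.6, -1.7]
finger_gap: 0.6
```

Call:
apply_moves(
  xyz=[
    [-0.04,1,0],
    [0,0,0],
  ],
  angular=[
    [0,0,0],
    [0,0,0],
  ],
  fingers=[1,1],
)

```text
time_s: 10.2
ee_pos: [546.2, -46.7, 43.2]
tcp_rot: [-180.0, 0.1, 91.9]
force: [-1.3, -3.9, 0.3]
finger_gap: 0.2
```

Call:
apply_moves(
  xyz=[
    [-0.04,1,0],
    [0,0,0],
  ],
  angular=[
    [0,0,0],
    [0,0,0],
  ],
  fingers=[1,1],
)

```text
time_s: 10.4
ee_pos: [546.1, -45.1, 43.2]
tcp_rot: [-180.0, 0.0, 91.9]
force: [-1.1, -4.5, -0.9]
finger_gap: 0.6
```

Run:
```python
from h import *
c=grab('scene','s6'); t=grab('top','t6'); st=sense();print(st['ee_pos'],st['tcp_rot'],st['force'],st['moment'])
z=cv2.resize(c['img'][170:260,250:340,::-1],None,fx=5,fy=5,interpolation=2)
z2=cv2.resize(t['img'][165:255,200:270,::-1],None,fx=5,fy=5,interpolation=2)
cv2.imwrite('pics/s6z.png',np.hstack([z,z2]))
```

```text
[546.12791438 -45.02108522  43.23120392] [-1.79996368e+02  1.98602096e-02  9.19080080e+01] [-1.34310785 -3.86337177 -0.61842662] [-0.72416638  0.22983814  0.01106918]
```

View pics/s6z.png

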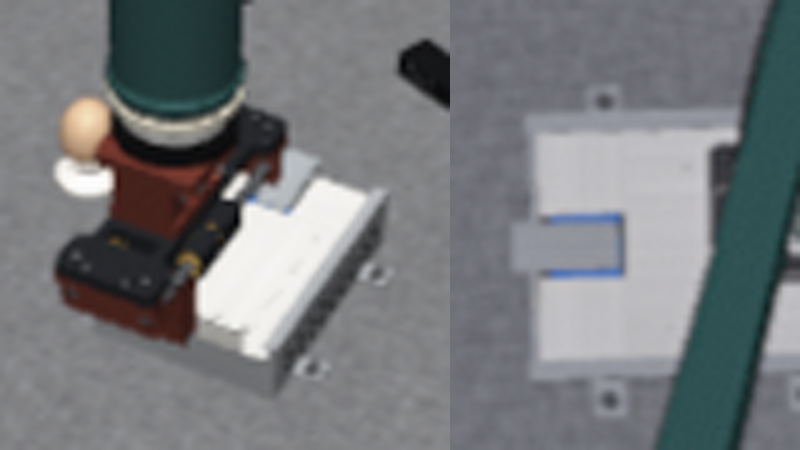

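Call:
apply_moves(
  xyz=[
    [-0.04,1,0],
    [0,0,0],
  ],
  angular=[
    [0,0,0],
    [0,0,0],
  ],
  fingers=[1,1],
)

```text
time_s: 10.7
ee_pos: [546.2, -43.3, 43.2]
tcp_rot: [180.0, -0.0, 91.9]
force: [-0.2, -0.8, 0.2]
finger_gap: 0.5
```

Call:
apply_moves(
  xyz=[
    [-0.04,1,0],
    [0,0,0],
  ],
  angular=[
    [0,0,0],
    [0,0,0],
  ],
  fingers=[1,1],
)

```text
time_s: 10.9
ee_pos: [546.4, -42.3, 43.3]
tcp_rot: [180.0, -0.0, 91.9]
force: [0.2, 0.4, 0.1]
finger_gap: 0.5
```

Call:
apply_moves(
  xyz=[
    [-0.04,1,0],
    [0,0,0],
  ],
  angular=[
    [0,0,0],
    [0,0,0],
  ],
  fingers=[1,1],
)

```text
time_s: 11.1
ee_pos: [546.4, -41.7, 43.4]
tcp_rot: [180.0, 0.0, 91.9]
force: [-0.4, -1.1, -0.1]
finger_gap: 0.2
```

Call:
apply_moves(
  xyz=[
    [-0.04,1,0],
    [0,0,0],
  ],
  angular=[
    [0,0,0],
    [0,0,0],
  ],
  fingers=[1,1],
)

```text
time_s: 11.3
ee_pos: [546.3, -40.9, 43.3]
tcp_rot: [180.0, 0.0, 91.9]
force: [0.5, -0.6, 1.0]
finger_gap: 0.3
```

Call:
apply_moves(
  xyz=[
    [-0.04,1,0],
    [0,0,0],
  ],
  angular=[
    [0,0,0],
    [0,0,0],
  ],
  fingers=[1,1],
)

```text
time_s: 11.5
ee_pos: [546.3, -40.1, 43.4]
tcp_rot: [180.0, 0.0, 91.9]
force: [0.3, -1.7, 0.7]
finger_gap: 0.4
```

Call:
apply_moves(
  xyz=[
    [-0.04,1,0],
    [0,0,0],
  ],
  angular=[
    [0,0,0],
    [0,0,0],
  ],
  fingers=[1,1],
)

```text
time_s: 11.7
ee_pos: [546.3, -40.0, 43.4]
tcp_rot: [180.0, 0.1, 91.9]
force: [0.6, -7.2, 0.3]
finger_gap: 0.9
```

Run:
```python
from h import *
c=grab('scene','s7'); t=grab('top','t7'); st=sense();print(st['ee_pos'],st['tcp_rot'],st['force'],st['moment'])
z=cv2.resize(c['img'][170:260,250:340,::-1],None,fx=5,fy=5,interpolation=2)
z2=cv2.resize(t['img'][165:255,200:270,::-1],None,fx=5,fy=5,interpolation=2)
cv2.imwrite('pics/s7z.png',np.hstack([z,z2]))
```

```text
[546.31357256 -40.00268931  43.38726979] [1.79963773e+02 1.07947632e-01 9.19362552e+01] [ 0.3116674  -7.42730501  0.53087676] [-1.04302852 -0.05066961  0.0595976 ]
```

View pics/s7z.png

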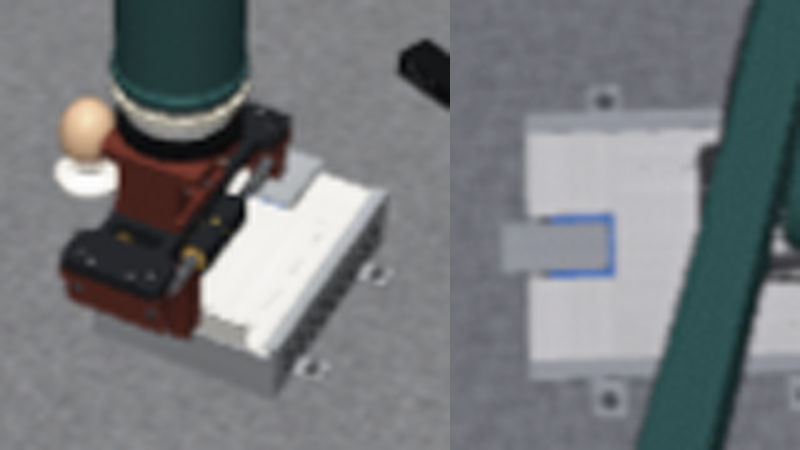

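Call:
apply_moves(
  xyz=[
    [-0.04,1,0],
    [0,0,0],
  ],
  angular=[
    [0,0,0],
    [0,0,0],
  ],
  fingers=[1,1],
)

```text
time_s: 12.0
ee_pos: [546.4, -40.0, 43.4]
tcp_rot: [180.0, 0.2, 92.0]
force: [-0.6, -10.8, -0.3]
finger_gap: 0.6
```

Call:
apply_moves(
  xyz=[
    [-0.04,1,0],
    [0,0,0],
  ],
  angular=[
    [0,0,0],
    [0,0,0],
  ],
  fingers=[1,1],
)

```text
time_s: 12.2
ee_pos: [546.4, -39.9, 43.5]
tcp_rot: [180.0, 0.3, 92.0]
force: [-2.4, -15.3, -0.6]
finger_gap: 0.7
```

Hard stop: 15 N with no movement. Back off, rise and inspect.

Call:
apply_moves(
  xyz=[
    [0.1,-4,0],
    [0.4,-12,0],
    [1,-30,0],
    [0,-10,30],
    [0,0,40],
    [0,-10,40],
    [0,-45,20],
    [0,-45,0],
    [0,-45,0],
    [0,0,0],
  ],
  angular=[
    [0,0,0],
    [0,0,0],
    [0,0,0],
    [0,0,0],
    [0,0,0],
    [0,0,0],
    [0,0,0],
    [0,0,0],
    [0,0,0],
    [0,0,0],
  ],
  fingers=[1,1,1,1,1,1,1,1,1,1],
)

```text
time_s: 13.2
ee_pos: [547.7, -243.5, 173.6]
tcp_rot: [179.9, 0.2, 91.7]
force: [0.5, 0.9, 0.3]
finger_gap: 0.3
```

Run:
```python
from h import *
c=grab('scene','s8'); t=grab('top','t8'); st=sense();print(st['ee_pos'],st['force'])
z=cv2.resize(c['img'][170:260,250:340,::-1],None,fx=5,fy=5,interpolation=2)
z2=cv2.resize(t['img'][165:255,200:270,::-1],None,fx=5,fy=5,interpolation=2)
cv2.imwrite('pics/s8z.png',np.hstack([z,z2]))
z0=cv2.resize(load('s6')['img'][170:260,250:340,::-1],None,fx=5,fy=5,interpolation=2)
```

```text
[ 546.70867113 -238.57990165  172.77747162] [-0.29763381  0.48643936  0.57932318]
```

View pics/s8z.png

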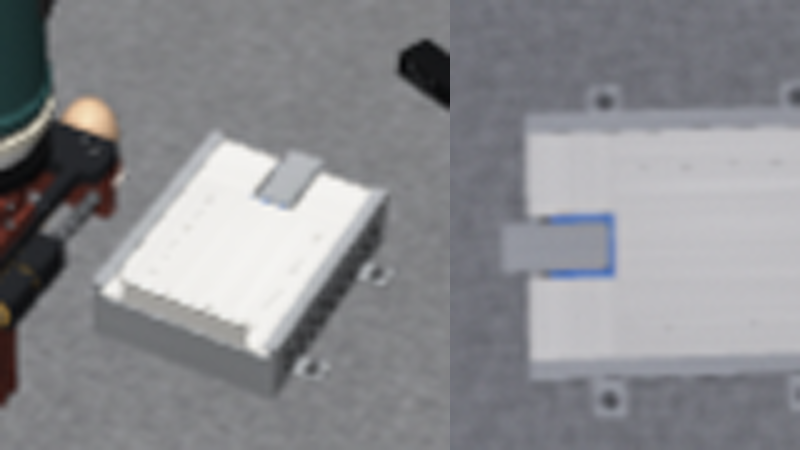

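View pics/s8.png

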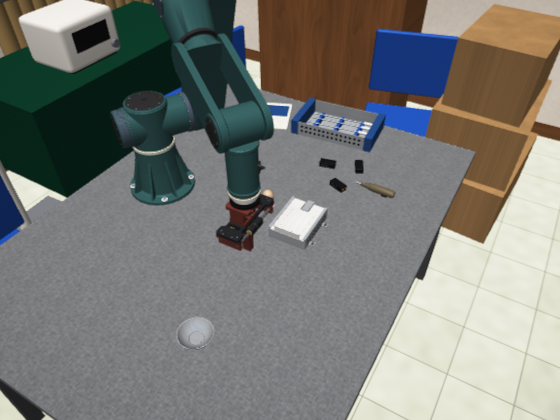

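Run:
```python
from h import *
c=load('t8');s=load('s8')
T=lambda u,v:(200+(u-450+.5)/5-.5,165+(v+.5)/5-.5)
S=lambda u,v:(250+(u+.5)/5-.5,170+(v+.5)/5-.5)
def tri(a,b):
    A=[];B=[]
    for o,d in(ray(c,*T(*a)),ray(s,*S(*b))):
        d=d/np.linalg.norm(d);P=np.eye(3)-np.outer(d,d);A.append(P);B.append(P@o)
    return np.linalg.solve(sum(A),sum(B))
# -y_case side = world +x
print('tabR',tri((501,224),(325,157)).round(1)); print('tabL',tri((503,271),(292,150)).round(1))
print('railR',tri((525,116),(388,193)).round(1)); print('railL',tri((531,379),(218,134)).round(1))
print('foot',tri((604,101),(376,272)).round(1))
print('tab z40.5 top',onz(c,*T(502,247),40.5).round(1))
z=cv2.resize(s['img'][185:225,285:335,::-1],None,fx=14,fy=14,interpolation=2);cv2.imwrite('pics/s8zz.png',z)
```

```text
tabR [550.8 154.2  39.8]
tabL [527.  152.8  37. ]
railR [604.7 143.1  39.7]
railL [474.8 138.5  39.5]
foot [617.1 107.3   1.9]
tab z40.5 top [537.2 152.1  40.5]
```

View pics/s8zz.png

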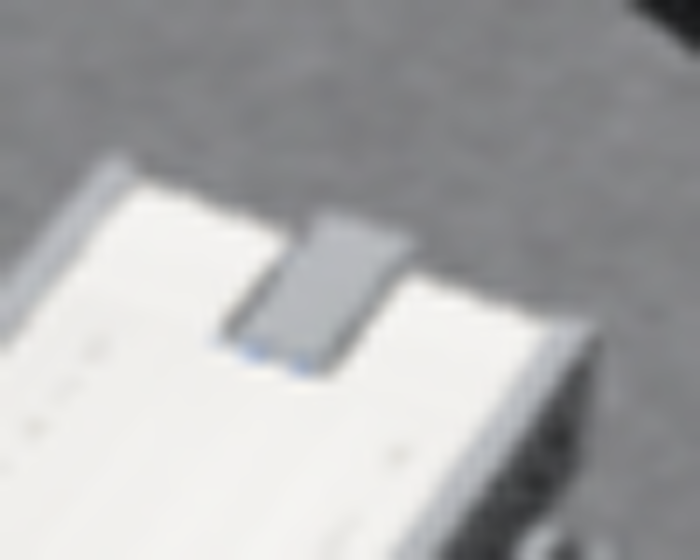

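Run:
```python
from h import *
s=load('s8');s0=load('scene0');c=load('t8')
S=lambda u,v:(285+(u+.5)/14-.5,185+(v+.5)/14-.5)
S0=lambda u,v:(240+(u+.5)/4.5-.5,145+(v+.5)/4.5-.5)
T=lambda u,v:(200+(u-450+.5)/5-.5,165+(v+.5)/5-.5)
f=lambda cam,p:onz(cam,*p,40.5)[:2].round(1)
for n,p in dict(tipL=(320,207),tipR=(415,240),leadL=(287,238),leadR=(418,275),cornL=(135,182),cornR=(545,318),hingeL=(225,335),hingeR=(322,375)).items(): print('now',n,f(s,S(*p)))
for n,p in dict(tipL=(224,353),tipR=(256,366),leadL=(204,358),leadR=(252,378),hingeL=(192,398),hingeR=(222,410),cornL=(165,345),cornR=(302,392)).items(): print('start',n,f(s0,S0(*p)))
z=cv2.resize(s0['img'][212:252,265:315,::-1],None,fx=14,fy=14,interpolation=2);cv2.imwrite('pics/s0zz.png',z)
z=cv2.resize(load('s6')['img'][185:225,285:335,::-1],None,fx=14,fy=14,interpolation=2);cv2.imwrite('pics/s6zz.png',z)
```

```text
now tipL [527.6 150.5]
now tipR [553.4 151.4]
now leadL [526.1 136.3]
now leadR [560.  140.3]
now cornL [483.8 135.9]
now cornR [593.6 141.8]
now hingeL [529.9  97.5]
now hingeR [556.7  96.7]
start tipL [532.3  16.8]
start tipR [558.8  16.6]
start leadL [522.4   5. ]
start leadR [562.3   4.4]
start hingeL [535.5 -34.6]
start hingeR [559.7 -34.3]
start cornL [491.2   2.5]
start cornR [599.8   9.9]
```

View pics/s0zz.png

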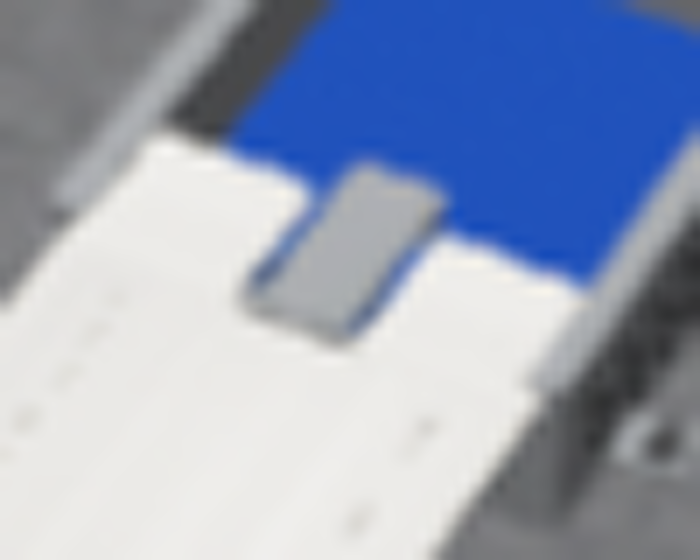

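View pics/s6zz.png

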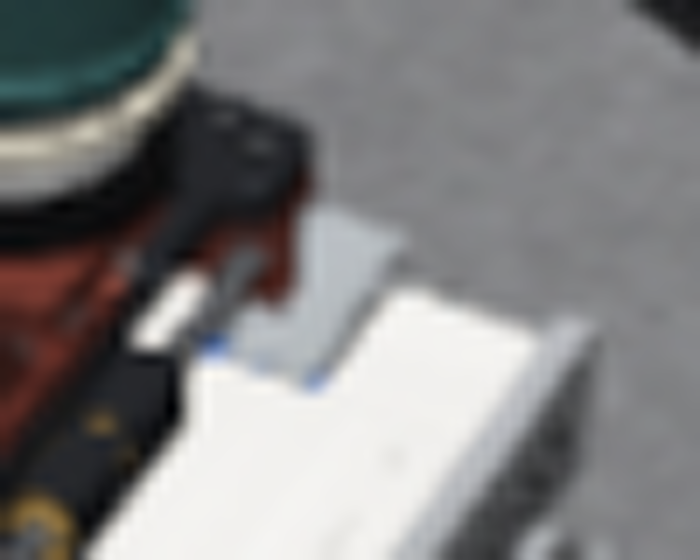

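Run:
```python
from h import *
z=np.hstack([load(k)['img'][100:300,80:300,::-1] for k in('top0','t8')]);cv2.imwrite('pics/cmp.png',cv2.resize(z,None,fx=1.8,fy=1.8))
```

```text
(no output)
```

View pics/cmp.png

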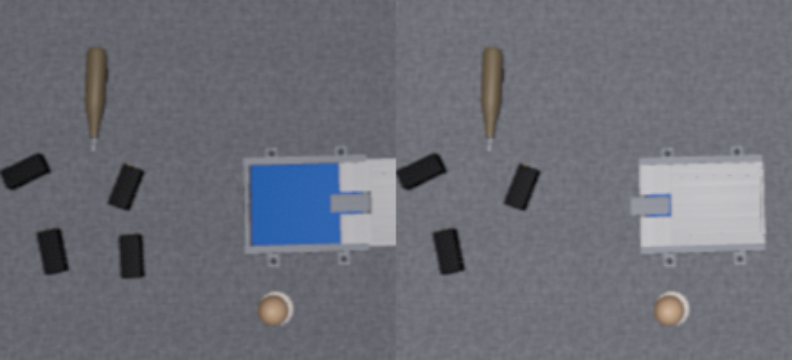

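The before and after views match: only the nearest battery has moved, the cover is shut, and the egg, drill and other packs are where they were.

```bash
python3 -c "
from bench import *
print(sign_off())"
```

```text
the job is handed in; nothing more can be done
None
```

The job is handed in at about 13 s on the robot's clock. The battery pack nearest the base lies flat on the mat inside the case, and the cover is shut with its tab clicked down over the end wall.

**Cover:** I pushed the lip with closed fingers. The force peaked at about 11 N on the ledge and fell to about 0. It then rose to about 15 N with no movement at the hard stop, so the cover is fully home. I then backed the arm off, clear of everything.

**Tab:** Measured on the cover's plane, the tab is about 53–54 mm long and sticks out about 13 mm, which fits a tab lying flat. Its tip is within 1–2 mm of the shut position.

**Other things:** The top view before and after shows the egg, drill and other packs unmoved. The dish was only checked by eye in the scene view, where it looks unmoved.

**Disagreements:**
- The two cameras differed by up to about 6 mm in x (about 4 mm at the battery and 6 mm at the case), so I used values between the two.
- Direct two-view heights were too rough to judge the tab: they put the rail top at 39.6 mm instead of 46 mm. I relied on the in-plane measurements and the force drop instead.
- The hard stop came about 5 mm past where I had predicted it. I put this down to error in the case position or the assumed finger thickness.

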